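# Double the drip cup and take off the ink tank's cap of unknown thread hand

## Task

The ink tank is about to be topped up, and its wet cap must not drip on the desk. Nest one of the two matching white cups fully into the other so that they stand upright on the desk as one double-walled drip cup, and let go of them. Then loosen the tank's grey cap, whose part-turn thread may be of either hand, so try one way and then the other, lift it off, and finish still holding it upright in the gripper, centred over the doubled cup and a few centimetres above its rim, touching nothing else; leave the other things on the desk alone.

Things in the scene. Friction and masses are not known exactly. Their poses are not given: they have to be found in the camera images.
- tank: White square ink tank, fixed to the desk, 104 x 104 mm and 80 mm high, with a black level window in its -x side; origin at the centre of its underside, z up. In the middle of its top is a grey neck, 40 mm across and 20 mm high, hidden by the cap.
- cap: Grey round cap on the tank, 65 mm across, 42 mm high, about 200 g: ribbed skirt and top together 21 mm high, on the top a round upright steel knob 32 mm across and 21 mm high. Origin at the centre of the skirt's lower edge, z up; seated, it is 3 mm above the tank's top. Three inner lugs hold it: turned too little or the wrong way, it lifts 1.5 mm and no more.
- cap_grip (a point): Centre of the knob, 31 mm above the cap's origin. The cap turns easily, without rising. From the start it has 4 to 11 degrees of play each way; one way it then meets a hard stop (pushed on, the fingers slip round the knob), the other way it is free to lift at 40 to 65 degrees from the start and stops at about 70. Which way is right changes from start to start and cannot be seen.
- cup_1: One of two identical white open round cups, 75 mm high, outer diameter 34 mm at the foot and 60 mm at the rim (straight taper), wall 2 mm, solid bottom 25 mm thick, about 50 g; origin at the centre of the underside, z up. Nested in the other, its origin is about 25 mm above the other's and its top 25 mm of wall stands out; the pair is 100 mm high.
- cup_2: The other identical cup, same sizes and origin. Either cup may go into the other.
- cup_1_rim (a point): Centre of the mouth of cup_1, 75 mm above its origin.
- cup_2_rim (a point): Centre of the mouth of cup_2, 75 mm above its origin.
- masking_tape: Bystander: roll of masking tape lying flat at the left edge of the desk, 104 mm across, 25 mm high.
- ink_bottle_a: Bystander: ink bottle with black cap, 39 mm across, 90 mm high, towards the back.
- ink_bottle_b: Bystander: ink bottle with blue cap, 39 mm across, 90 mm high, beside the other.
- marker: Bystander: marker pen lying near the front edge, 132 mm long, 18 mm high.
- stapler: Bystander: stapler, 136 mm long, 49 mm high, towards the back left.
- rubber: Bystander: small eraser lying near the front edge, 42 mm long.
- glue_stick: Bystander: upright glue stick, 26 mm across, 90 mm high, towards the back.

How it is judged:
By the outcome, as a careful person would: the job done as asked, in the order asked, and still so for the second after the job is handed in, while the arm keeps its last pose, push and grip.
It also fails if it takes over 58 s, if anything falls off the work surface, if the arm or the gripper's body presses on something with over 40 N, if the wrist force passes 120 N, or if a joint passes its speed limit or range.

## Robot

A 6-joint arm with a two-finger parallel gripper is mounted at the origin on a cart in front of the work surface, level with it; the furniture and walls round the work are solid. World frame = base frame: x ahead of the robot, y to its left, z up, the work surface at z = 0. Lengths are in mm, angles in rad, forces in N, time in s.
With the tool pointing down it reaches from about 425 to 1125 mm from the base axis. Payload 14.9 kg.
Tool frame: the origin (TCP) lies midway between the tips of the shut fingers; the grasp point (between the pads) lies 19 mm behind it; x points along the fingers, z is the direction in which the jaws open and shut, and the axes are right-handed (so a half turn about x gives the same grasp; the last joint's range is limited). The gripper opens to 91 mm and grips with 3 to 60 N. Pads are 32 mm wide; open, the fingers measure 118 mm over their backs; the gripper's body (76 mm by 178 mm) begins 60 mm behind the grasp point.
Start: joints at [1.107, 0.379, 1.734, -0, 1.028, -0.033], TCP at [292.327, 636.053, 213.932] pointing down, gripper open.
Joint ranges: [-2.77, 2.77], [-0.74, 2.19], [0, 2.66], [-1.06, 4.2], [0.31, 2.87], [-3.08, 3.08]. Speed limits (rad/s): [1.89, 1.89, 2.39, 3.14, 3.14, 3.14].

## Interface

Orientations are given as a 3x3 rotation matrix whose columns are the frame's x, y, z axes.
In Python, from plant import bot gives the robot as it stands.
- The arm moves only by the tool servo_tool, never from a script. Its argument "steps" is a list of rows, each an object of numbers: "gripper": the finger opening in mm, from 0 to 91.2; "x", "y", "z": the shift along the tool's x, y, z in mm; "wx", "wy", "wz": the turn, a rotation vector about the tool's x, y, z in degrees. A call has 1 to 12 rows; each row is the pose to reach, as a shift and turn from the pose commanded when the call began, along the tool's axes at that moment; what a row does not reach only later rows make up. A row lasts 1/10 s, in which the tool goes at most 50 mm and 8.59 degrees, less where a joint would pass 70% of its speed; a pose out of reach is approached as far as the arm can. A call with a gripper value outside its range is refused whole. The fingers move at their own pace and stop on an object; the grip force is fixed at half the most. Time passes only in rows, so rows that repeat a pose let the fingers close. It gives the time, the measured TCP pose, the force and the opening at its end, in the units of the state.
- bot.observe(): the state, without advancing time (a new reading comes with each control period).
- bot.camera(name): name is "scene" or "top" or "wrist"; returns the picture (400x640x3 uint8, red, green, blue); there is no depth.
- bot.camera_model(name): a dict with "fx", "fy", "cx", "cy" (pixels), "world_from_camera" (4x4, takes a point from camera to world coordinates); the wrist camera has in their place "mount" (4x4, takes a point from camera to tool coordinates, whose origin is the TCP and whose axes are the tool frame's). Camera axes: x right, y up, looking along -z (the intrinsics and any distortion apply to the point x, -y, -z); pixel columns grow to the right and rows downward; lengths in mm; the calibration is good to about 2 mm. A picture is of the moment at which its call begins: read the wrist's pose just before it. camera_model takes no time and is no camera call.
- bot.hand_in(): hands the job in, once; it reports no verdict.
The state is a dict: "time": time; "joint_positions": joint angles; "qvel": joint speeds; "effort": joint torques, N m; "tcp_pos": TCP position; "orientation": TCP orientation; "contact_force": force on the tool from outside, world axes, zero at the start; "moment": the same for the moment, N m; "width": finger opening in mm.
Only numpy, scipy, OpenCV 4.12 (cv2) and the standard library are available. Lean on these libraries where they do the work, as an engineer would, in place of code of your own. Each camera call takes 0.05 s, during which the arm holds its last target.

## Working session

There is one attempt and no reset: what is moved stays moved. The work goes in short steps, Python scripts to look and compute and a tool call to move; the robot and the scene stay as the last step left them, time stands still between calls to the robot, and variables do not carry over. Pictures are saved under pics/ and viewed, and the job is handed in when it is done.

Besides the shell and the picture viewer there is one more tool, called after "Emit:" as name(argument=value, ...) on one line, values as JSON. servo_tool: Moves the arm, as the interface text tells. Its arguments: {"type":"object","properties":{"steps":{"type":"array"}},"required":["steps"]}

```bash
ls; mkdir -p pics
python3 - <<'E'
from plant import bot
import cv2,numpy as np
np.set_printoptions(precision=3,suppress=True)
s=bot.observe();print(s)
for n in("scene","top"):
    im=bot.camera(n);cv2.imwrite(f"pics/{n}0.png",im[:,:,::-1]);print(n,bot.camera_model(n))
print(bot.camera_model("wrist"))
E
```

```text
pics
{'time': 0.0, 'joint_positions': array([ 1.107,  0.379,  1.735, -0.   ,  1.028, -0.033]), 'qvel': array([ 0.   ,  0.   ,  0.001, -0.001,  0.002,  0.   ]), 'effort': array([ -0.003, -76.369, -43.438,   0.065,   0.042,  -0.   ]), 'tcp_pos': array([292.148, 635.671, 213.277]), 'orientation': array([[-0.   , -0.909,  0.418],
       [-0.001,  0.418,  0.909],
       [-1.   ,  0.   , -0.001]]), 'contact_force': array([-0.316, -0.733, -0.876]), 'moment': array([0.016, 0.019, 0.044]), 'width': 91.27744634732194}
scene {'fx': 385.78968078375135, 'fy': 385.78968078375135, 'cx': 317.84672520945924, 'cy': 195.8794271323932, 'world_from_camera': array([[   0.83 ,    0.311,   -0.463,  119.951],
       [  -0.558,    0.46 ,   -0.691, -648.138],
       [  -0.002,    0.832,    0.555,  633.18 ],
       [   0.   ,    0.   ,    0.   ,    1.   ]])}
top {'fx': 413.20178792171816, 'fy': 413.20178792171816, 'cx': 320.8058593491051, 'cy': 200.84327347585057, 'world_from_camera': array([[   0.013,    0.991,   -0.132,  382.699],
       [  -1.   ,    0.012,   -0.01 ,   -4.122],
       [  -0.009,    0.132,    0.991, 1240.95 ],
       [   0.   ,    0.   ,    0.   ,    1.   ]])}
{'fx': 306.271825562595, 'fy': 306.271825562595, 'cx': 319.5016234006553, 'cy': 199.99678905254981, 'mount': array([[   0.   ,    0.261,   -0.965, -170.952],
       [  -0.   ,    0.965,    0.261,   73.713],
       [   1.   ,    0.   ,    0.   ,   -1.699],
       [   0.   ,    0.   ,    0.   ,    1.   ]])}
```

View pics/scene0.png

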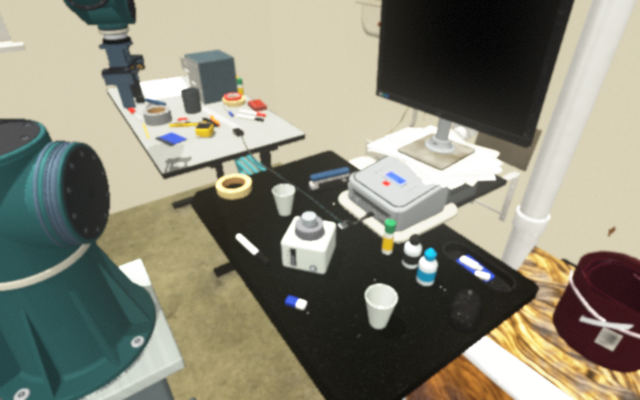

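View pics/top0.png

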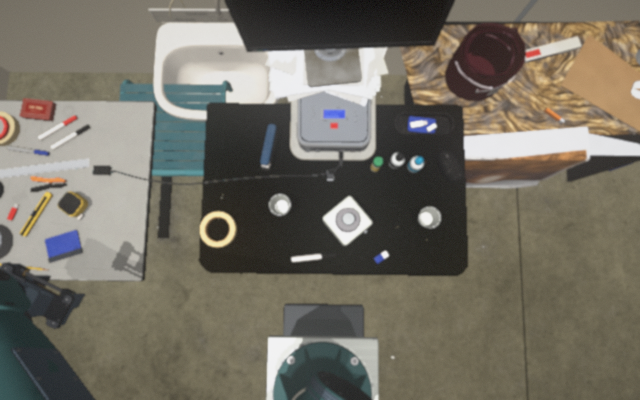

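The scene picture shows the cups at about (283,199) and (380,305) and the tank at (310,245). In the top picture the cups are at about (280,205) and (429,217), and the cap is at (347,219). I'll enlarge these areas to measure them.

```bash
cat > h.py <<'E'
import numpy as np,cv2
np.set_printoptions(precision=2,suppress=True)
from plant import bot
def ray(m,u,v,T=None):
    T=m["world_from_camera"] if T is None else T
    d=np.array([(u-m["cx"])/m["fx"],-(v-m["cy"])/m["fy"],-1.])
    return T[:3,3],T[:3,:3]@d
def onz(m,u,v,z,T=None):
    o,d=ray(m,u,v,T);return o+d*(z-o[2])/d[2]
def proj(m,P,T=None):
    T=m["world_from_camera"] if T is None else T
    p=T[:3,:3].T@(np.asarray(P,float)-T[:3,3]);return np.array([m["cx"]+m["fx"]*p[0]/-p[2],m["cy"]-m["fy"]*p[1]/-p[2]])
def wristT(s):
    T=np.eye(4);T[:3,:3]=s["orientation"];T[:3,3]=s["tcp_pos"];return T@bot.camera_model("wrist")["mount"]
E
python3 - <<'E'
from h import *
t=cv2.imread("pics/top0.png");s=cv2.imread("pics/scene0.png")
c=[t[185:225,260:300],t[197:237,409:449],t[190:250,317:377]]
cv2.imwrite("pics/z1.png",np.hstack([cv2.resize(i,(260,260),interpolation=cv2.INTER_NEAREST) for i in c]))
c=[s[175:225,258:308],s[275:335,350:410],s[200:280,270:350]]
cv2.imwrite("pics/z2.png",np.hstack([cv2.resize(i,(260,260),interpolation=cv2.INTER_NEAREST) for i in c]))
mt=bot.camera_model("top");ms=bot.camera_model("scene")
for n,im,m,rois in(("top",t,mt,[(260,185,40,40),(409,197,40,40)]),("scene",s,ms,[(258,175,50,50),(350,275,60,60)])):
  for x,y,w,h in rois:
    g=im[y:y+h,x:x+w].min(2);b=(g>75).astype(np.uint8)
    k,l,st,ce=cv2.connectedComponentsWithStats(b);i=1+st[1:,4].argmax()
    print(n,st[i]+[x,y,0,0,0],ce[i]+[x,y])
E
```

```text
top [268 193  24  24 432] [279.39 204.3 ]
top [418 206  24  23 441] [429.39 217.06]
scene [271 183  25  34 626] [283.63 197.61]
scene [ 364  283   35   47 1183] [379.87 303.67]
```

View pics/z1.png

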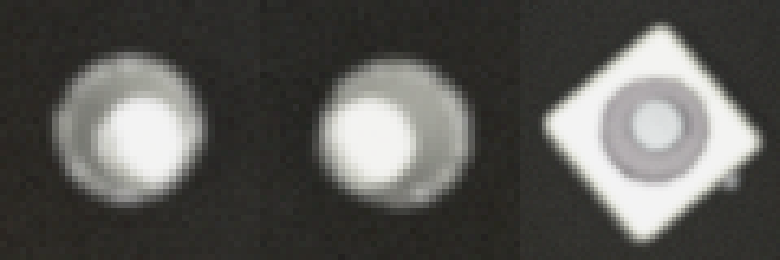

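View pics/z2.png

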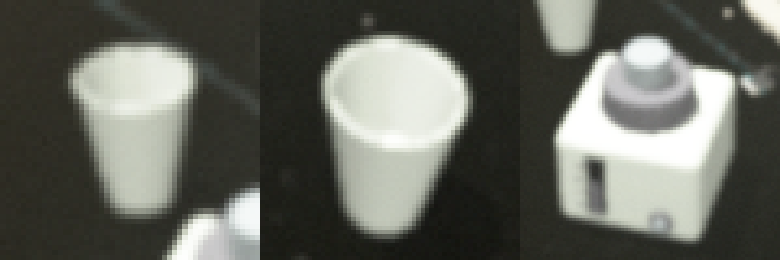

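Run:
```python
from h import *
mt=bot.camera_model("top");ms=bot.camera_model("scene")
print("A",onz(mt,279.6,204.6,75),"B",onz(mt,429.5,217.2,75))
print("A scene",onz(ms,258+133/5.2-.5,175+75/5.2-.5,75),"B",onz(ms,350+(396-260)/4.333-.5,275+90/4.333-.5,75))
print("knob",onz(mt,348.4,218.0,125),"skirt",onz(mt,347.8,219.8,104), "scene knob",onz(ms,270+(647-520)/3.25-.5,200+50/3.25-.5,125))
for n,(u,v) in dict(tape=(218,230),gl=(377,163),ba=(397,159),bb=(416,163),mk=(306,258),rub=(381,257),stap=(268,146)).items(): print(n,onz(mt,u,v,50 if n in('gl','ba','bb') else 10))
for P in ([0]):
  a=onz(mt,279.6,204.6,75); e=onz(mt,279.6+12,204.6,75); print("rim radius",np.linalg.norm(a-e))
```

```text
A [525.64 125.15  75.  ] B [ 494.77 -299.65   75.  ]
A scene [527.61 127.04  75.  ] B [ 496.36 -298.96   75.  ]
knob [485.15 -67.82 125.  ] skirt [482.08 -67.38 104.  ] scene knob [485.09 -66.69 125.  ]
tape [455.09 314.34  10.  ]
gl [ 655.29 -155.48   50.  ]
ba [ 667.95 -214.32   50.  ]
bb [ 656.54 -269.91   50.  ]
mk [375.73  50.23  10.  ]
rub [ 381.5  -170.91   10.  ]
stap [714.   172.63  10.  ]
rim radius 34.17214820482426
```

Emit:
servo_tool(steps=[{"y":-426,"z":-365,"wx":65.3,"gripper":91},{"y":-426,"z":-365,"wx":65.3,"gripper":91},{"y":-426,"z":-365,"wx":65.3,"gripper":91},{"y":-426,"z":-365,"wx":65.3,"gripper":91},{"y":-426,"z":-365,"wx":65.3,"gripper":91},{"y":-426,"z":-365,"wx":65.3,"gripper":91},{"y":-426,"z":-365,"wx":65.3,"gripper":91},{"y":-426,"z":-365,"wx":65.3,"gripper":91},{"y":-426,"z":-365,"wx":65.3,"gripper":91},{"y":-426,"z":-365,"wx":65.3,"gripper":91},{"y":-426,"z":-365,"wx":65.3,"gripper":91},{"y":-426,"z":-365,"wx":65.3,"gripper":91}])

```text
invalid input
```

Emit:
servo_tool(steps=[{"gripper":91.0,"x":0.0,"y":-426.0,"z":-365.0,"wx":65.3,"wy":0.0,"wz":0.0}])

```text
time: 0.2
tcp_pos: [312.1, 593.0, 213.7]
orientation: [[0.0, -0.837, 0.547], [0.001, 0.547, 0.837], [-1.0, 0.001, 0.001]]
contact_force: [1.4, -0.9, 1.3]
width: 90.6
```

Emit:
servo_tool(steps=[{"gripper":91.0,"x":0.0,"y":-432.0,"z":-272.0,"wx":56.8,"wy":0.0,"wz":0.0},{"gripper":91.0,"x":0.0,"y":-432.0,"z":-272.0,"wx":56.8,"wy":0.0,"wz":0.0},{"gripper":91.0,"x":0.0,"y":-432.0,"z":-272.0,"wx":56.8,"wy":0.0,"wz":0.0},{"gripper":91.0,"x":0.0,"y":-432.0,"z":-272.0,"wx":56.8,"wy":0.0,"wz":0.0},{"gripper":91.0,"x":0.0,"y":-432.0,"z":-272.0,"wx":56.8,"wy":0.0,"wz":0.0},{"gripper":91.0,"x":0.0,"y":-432.0,"z":-272.0,"wx":56.8,"wy":0.0,"wz":0.0},{"gripper":91.0,"x":0.0,"y":-432.0,"z":-272.0,"wx":56.8,"wy":0.0,"wz":0.0},{"gripper":91.0,"x":0.0,"y":-432.0,"z":-272.0,"wx":56.8,"wy":0.0,"wz":0.0},{"gripper":91.0,"x":0.0,"y":-432.0,"z":-272.0,"wx":56.8,"wy":0.0,"wz":0.0},{"gripper":91.0,"x":0.0,"y":-432.0,"z":-272.0,"wx":56.8,"wy":0.0,"wz":0.0},{"gripper":91.0,"x":0.0,"y":-432.0,"z":-272.0,"wx":56.8,"wy":0.0,"wz":0.0},{"gripper":91.0,"x":0.0,"y":-432.0,"z":-272.0,"wx":56.8,"wy":0.0,"wz":0.0}])

```text
time: 1.4
tcp_pos: [525.5, 124.9, 213.7]
orientation: [[-0.0, 0.004, 1.0], [-0.0, 1.0, -0.004], [-1.0, -0.0, -0.0]]
contact_force: [-0.1, 0.9, -0.1]
width: 91.1
```

Run:
```python
from h import *
s=bot.observe();im=bot.camera("wrist");cv2.imwrite("pics/w1.png",im[:,:,::-1])
print(s["time"],s["tcp_pos"],s["joint_positions"]);print(s["orientation"])
T=wristT(s);m=bot.camera_model("wrist")
np.save("w1T.npy",T);print(proj(m,[526.5,126,75],T),proj(m,[526.5,126,0],T))
```

```text
1.4 [525.47 124.94 213.74] [0.19 0.13 2.06 0.   0.96 0.19]
[[-0.  0.  1.]
 [-0.  1. -0.]
 [-1. -0. -0.]]
[321.34 188.08] [320.96 174.93]
```

View pics/w1.png

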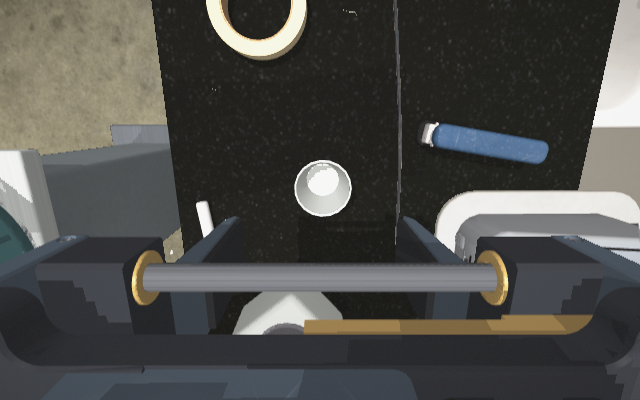

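The wrist view shows cup A's rim circle centred at about (323,188), where I predicted (321,188). The tank is just visible at the bottom. I'll fit the rim for an exact centre.

Run:
```python
from h import *
im=cv2.imread("pics/w1.png");T=np.load("w1T.npy");m=bot.camera_model("wrist")
b=(im[150:225,285:362].min(2)>90).astype(np.uint8)
c=max(cv2.findContours(b,cv2.RETR_EXTERNAL,cv2.CHAIN_APPROX_NONE)[0],key=cv2.contourArea)
e=cv2.fitEllipse(c);(x,y),r=cv2.minEnclosingCircle(c);print(e,x,y,r)
p=onz(m,e[0][0]+285,e[0][1]+150,75,T);q=onz(m,e[0][0]+285+e[1][0]/2,e[0][1]+150,75,T);print(p,q-p)
```

```text
((37.46199035644531, 37.809669494628906), (56.09126663208008, 56.8420295715332), 82.21581268310547) 37.412498474121094 37.650001525878906 28.911909103393555
[527.67 126.28  75.  ] [29.06 -0.13  0.  ]
```

Emit:
servo_tool(steps=[{"gripper":91.0,"x":40.0,"y":1.3,"z":2.2,"wx":0.0,"wy":0.0,"wz":0.0},{"gripper":91.0,"x":80.0,"y":1.3,"z":2.2,"wx":0.0,"wy":0.0,"wz":0.0},{"gripper":91.0,"x":115.0,"y":1.3,"z":2.2,"wx":0.0,"wy":0.0,"wz":0.0},{"gripper":91.0,"x":145.0,"y":1.3,"z":2.2,"wx":0.0,"wy":0.0,"wz":0.0},{"gripper":91.0,"x":158.5,"y":1.3,"z":2.2,"wx":0.0,"wy":0.0,"wz":0.0},{"gripper":91.0,"x":158.5,"y":1.3,"z":2.2,"wx":0.0,"wy":0.0,"wz":0.0},{"gripper":91.0,"x":158.5,"y":1.3,"z":2.2,"wx":0.0,"wy":0.0,"wz":0.0}])

```text
time: 2.15
tcp_pos: [527.8, 128.3, 56.4]
orientation: [[0.001, 0.001, 1.0], [0.0, 1.0, -0.001], [-1.0, 0.0, 0.001]]
contact_force: [-0.1, 0.7, 0.3]
width: 91.2
```

Emit:
servo_tool(steps=[{"gripper":80.0,"x":0.0,"y":0.0,"z":0.0,"wx":0.0,"wy":0.0,"wz":0.0},{"gripper":70.0,"x":0.0,"y":0.0,"z":0.0,"wx":0.0,"wy":0.0,"wz":0.0},{"gripper":62.0,"x":0.0,"y":0.0,"z":0.0,"wx":0.0,"wy":0.0,"wz":0.0},{"gripper":50.0,"x":0.0,"y":0.0,"z":0.0,"wx":0.0,"wy":0.0,"wz":0.0},{"gripper":50.0,"x":0.0,"y":0.0,"z":0.0,"wx":0.0,"wy":0.0,"wz":0.0},{"gripper":50.0,"x":0.0,"y":0.0,"z":0.0,"wx":0.0,"wy":0.0,"wz":0.0},{"gripper":50.0,"x":0.0,"y":0.0,"z":0.0,"wx":0.0,"wy":0.0,"wz":0.0},{"gripper":50.0,"x":0.0,"y":0.0,"z":0.0,"wx":0.0,"wy":0.0,"wz":0.0}])

```text
time: 2.95
tcp_pos: [527.8, 127.6, 55.7]
orientation: [[0.001, 0.001, 1.0], [0.0, 1.0, -0.001], [-1.0, 0.0, 0.001]]
contact_force: [0.2, 0.5, 6.8]
width: 56.9
```

Run:
```python
from h import *
s=bot.observe();im=bot.camera("wrist");cv2.imwrite("pics/w2.png",im[:,:,::-1])
print(s["time"],s["tcp_pos"],s["width"],s["contact_force"])
```

```text
2.95 [527.75 127.56  55.72] 56.93210392701917 [0.2  0.47 6.75]
```

View pics/w2.png

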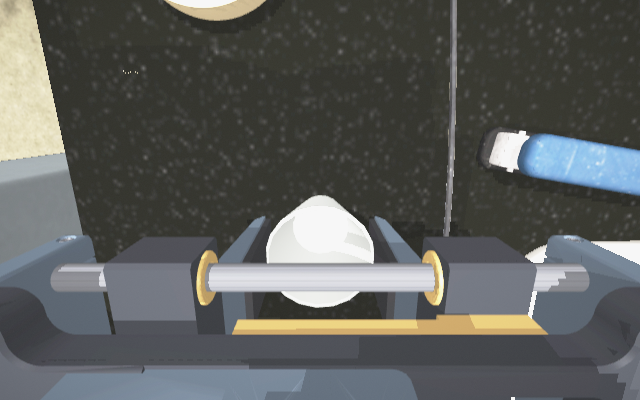

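Emit:
servo_tool(steps=[{"gripper":50.0,"x":-15.0,"y":0.0,"z":0.0,"wx":0.0,"wy":0.0,"wz":0.0},{"gripper":50.0,"x":-45.0,"y":0.0,"z":0.0,"wx":0.0,"wy":0.0,"wz":0.0},{"gripper":50.0,"x":-80.0,"y":0.0,"z":0.0,"wx":0.0,"wy":0.0,"wz":0.0},{"gripper":50.0,"x":-115.0,"y":0.0,"z":0.0,"wx":0.0,"wy":0.0,"wz":0.0},{"gripper":50.0,"x":-145.0,"y":0.0,"z":0.0,"wx":0.0,"wy":0.0,"wz":0.0},{"gripper":50.0,"x":-145.0,"y":0.0,"z":0.0,"wx":0.0,"wy":0.0,"wz":0.0},{"gripper":50.0,"x":-145.0,"y":0.0,"z":0.0,"wx":0.0,"wy":0.0,"wz":0.0}])

```text
time: 3.7
tcp_pos: [527.3, 127.5, 201.3]
orientation: [[0.001, 0.001, 1.0], [0.0, 1.0, -0.001], [-1.0, 0.0, 0.001]]
contact_force: [-0.5, 0.1, -1.3]
width: 57.5
```

Run:
```python
from h import *
s=bot.observe();im=bot.camera("scene");cv2.imwrite("pics/s3.png",cv2.resize(im[80:300,180:450,::-1],None,fx=2.5,fy=2.5,interpolation=cv2.INTER_CUBIC))
print(s["time"],s["tcp_pos"],s["width"],s["contact_force"])
```

```text
3.7 [527.33 127.51 201.27] 57.54162959657402 [-0.51  0.06 -1.26]
```

View pics/s3.png

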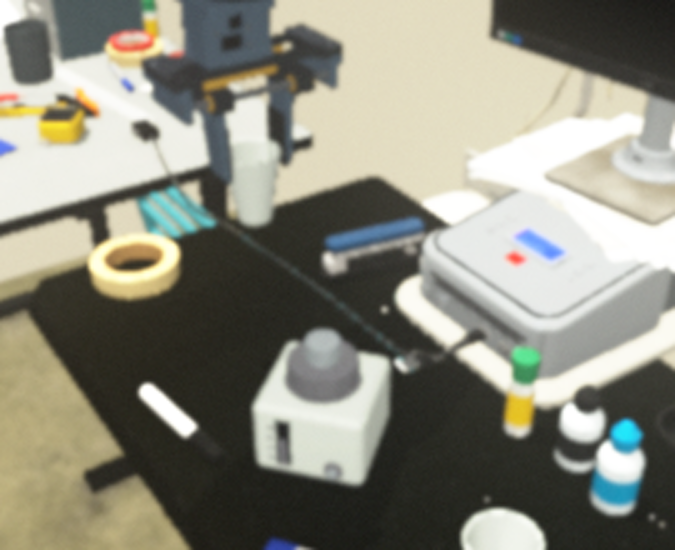

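The cup is held clear of the desk and nearly upright, at about (255,180) in the crop. I'll carry it over cup B.

Emit:
servo_tool(steps=[{"gripper":50.0,"x":0.0,"y":-425.0,"z":-31.0,"wx":0.0,"wy":0.0,"wz":0.0},{"gripper":50.0,"x":0.0,"y":-425.0,"z":-31.0,"wx":0.0,"wy":0.0,"wz":0.0},{"gripper":50.0,"x":0.0,"y":-425.0,"z":-31.0,"wx":0.0,"wy":0.0,"wz":0.0},{"gripper":50.0,"x":0.0,"y":-425.0,"z":-31.0,"wx":0.0,"wy":0.0,"wz":0.0},{"gripper":50.0,"x":0.0,"y":-425.0,"z":-31.0,"wx":0.0,"wy":0.0,"wz":0.0},{"gripper":50.0,"x":0.0,"y":-425.0,"z":-31.0,"wx":0.0,"wy":0.0,"wz":0.0},{"gripper":50.0,"x":0.0,"y":-425.0,"z":-31.0,"wx":0.0,"wy":0.0,"wz":0.0},{"gripper":50.0,"x":0.0,"y":-425.0,"z":-31.0,"wx":0.0,"wy":0.0,"wz":0.0},{"gripper":50.0,"x":0.0,"y":-425.0,"z":-31.0,"wx":0.0,"wy":0.0,"wz":0.0},{"gripper":50.0,"x":0.0,"y":-425.0,"z":-31.0,"wx":0.0,"wy":0.0,"wz":0.0},{"gripper":50.0,"x":0.0,"y":-425.0,"z":-31.0,"wx":0.0,"wy":0.0,"wz":0.0},{"gripper":50.0,"x":0.0,"y":-425.0,"z":-31.0,"wx":0.0,"wy":0.0,"wz":0.0}])

```text
time: 4.95
tcp_pos: [495.4, -296.4, 199.6]
orientation: [[-0.001, 0.001, 1.0], [0.001, 1.0, -0.001], [-1.0, 0.001, -0.001]]
contact_force: [-0.3, 0.0, -0.4]
width: 57.6
```

Run:
```python
from h import *
s=bot.observe();im=bot.camera("scene");cv2.imwrite("pics/s4.png",cv2.resize(im[180:350,270:490,::-1],None,fx=3,fy=3,interpolation=cv2.INTER_CUBIC))
print(s["time"],s["tcp_pos"],s["width"],s["contact_force"])
s=bot.observe();im=bot.camera("wrist");cv2.imwrite("pics/w4.png",im[:,:,::-1])
T=wristT(s);np.save("w4T.npy",T);m=bot.camera_model("wrist");print(proj(m,[496.5,-298.5,75],T),proj(m,[496.5,-268.5,75],T))
```

```text
4.95 [ 495.39 -296.36  199.57] 57.58580973826341 [-0.33  0.04 -0.41]
[321.4  194.51] [321.43 164.51]
```

View pics/s4.png

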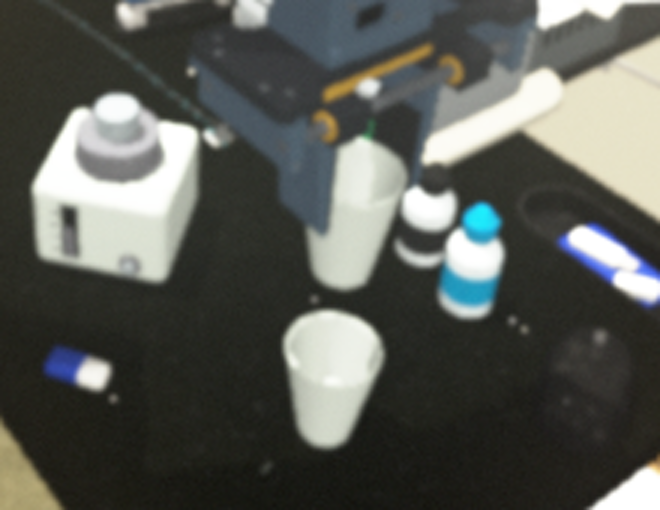

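View pics/w4.png

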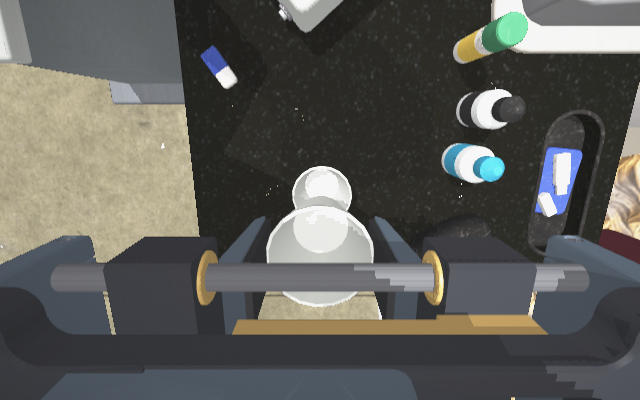

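Run:
```python
from h import *
im=cv2.imread("pics/w4.png");T=np.load("w4T.npy");m=bot.camera_model("wrist")
# B rim: visible upper arc from column/row profile
g=im.min(2)
pts=[]
for v in range(168,200):
    r=np.where(g[v,285:362]>90)[0]
    if len(r): pts+= [(285+r[0],v),(285+r[-1],v)]
P=np.array([onz(m,u,v,75,T)[:2] for u,v in pts])
A=np.c_[2*P,np.ones(len(P))];s=np.linalg.lstsq(A,(P**2).sum(1),rcond=None)[0];print("B",s[:2],np.sqrt(s[2]+s[0]**2+s[1]**2))
for dz in(14,19,23):
  z=199.6+dz
  print(dz,onz(m,267,255,z,T),onz(m,373,255,z,T),onz(m,320,206,z,T),onz(m,320,306,z,T))
```

```text
B [ 496.56 -299.1 ] 29.440232174129076
14 [ 465.28 -298.65  213.6 ] [ 524.51 -298.68  213.6 ] [ 494.9  -270.16  213.6 ] [ 494.89 -331.21  213.6 ]
19 [ 466.22 -296.29  218.6 ] [ 523.56 -296.32  218.6 ] [ 494.89 -268.71  218.6 ] [ 494.88 -327.81  218.6 ]
23 [ 466.96 -294.4   222.6 ] [ 522.8  -294.44  222.6 ] [ 494.89 -267.55  222.6 ] [ 494.88 -325.1   222.6 ]
```

Emit:
servo_tool(steps=[{"gripper":50.0,"x":0.0,"y":-1.0,"z":1.6,"wx":0.0,"wy":0.0,"wz":0.0},{"gripper":50.0,"x":25.0,"y":-1.0,"z":1.6,"wx":0.0,"wy":0.0,"wz":0.0},{"gripper":50.0,"x":50.0,"y":-1.0,"z":1.6,"wx":0.0,"wy":0.0,"wz":0.0},{"gripper":50.0,"x":70.0,"y":-1.0,"z":1.6,"wx":0.0,"wy":0.0,"wz":0.0},{"gripper":50.0,"x":85.0,"y":-1.0,"z":1.6,"wx":0.0,"wy":0.0,"wz":0.0},{"gripper":50.0,"x":95.0,"y":-1.0,"z":1.6,"wx":0.0,"wy":0.0,"wz":0.0},{"gripper":50.0,"x":103.0,"y":-1.0,"z":1.6,"wx":0.0,"wy":0.0,"wz":0.0},{"gripper":50.0,"x":108.0,"y":-1.0,"z":1.6,"wx":0.0,"wy":0.0,"wz":0.0},{"gripper":50.0,"x":108.0,"y":-1.0,"z":1.6,"wx":0.0,"wy":0.0,"wz":0.0}])

```text
time: 5.95
tcp_pos: [497.3, -298.4, 92.2]
orientation: [[-0.0, 0.001, 1.0], [0.0, 1.0, -0.001], [-1.0, 0.0, -0.0]]
contact_force: [0.7, -0.4, -0.3]
width: 57.4
```

Run:
```python
from h import *
s=bot.observe();im=bot.camera("scene");cv2.imwrite("pics/s5.png",cv2.resize(im[220:350,310:490,::-1],None,fx=3.5,fy=3.5,interpolation=cv2.INTER_CUBIC))
print(s["time"],s["tcp_pos"],s["width"],s["contact_force"])
```

```text
5.95 [ 497.33 -298.41   92.19] 57.41436402864956 [ 0.69 -0.36 -0.26]
```

View pics/s5.png

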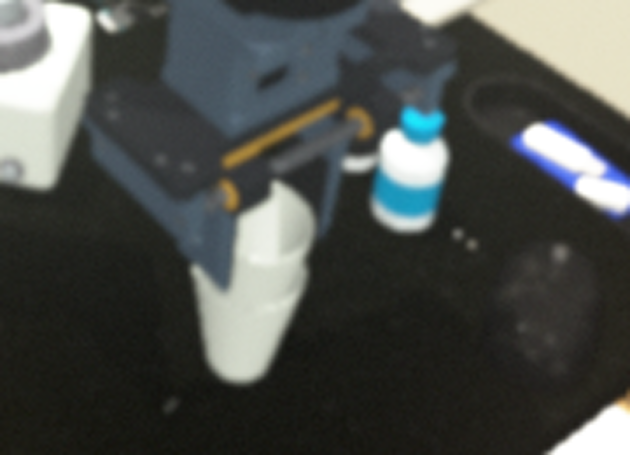

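The upper cup is inside the lower one with no contact force. I'll lower it the rest of the way.

Emit:
servo_tool(steps=[{"gripper":50.0,"x":4.0,"y":0.0,"z":-0.5,"wx":0.0,"wy":0.0,"wz":0.0},{"gripper":50.0,"x":8.0,"y":0.0,"z":-0.5,"wx":0.0,"wy":0.0,"wz":0.0},{"gripper":50.0,"x":10.0,"y":0.0,"z":-0.5,"wx":0.0,"wy":0.0,"wz":0.0},{"gripper":50.0,"x":10.0,"y":0.0,"z":-0.5,"wx":0.0,"wy":0.0,"wz":0.0}])

```text
time: 6.4
tcp_pos: [496.7, -298.3, 82.1]
orientation: [[-0.0, 0.001, 1.0], [0.0, 1.0, -0.001], [-1.0, 0.0, -0.0]]
contact_force: [-0.3, -0.5, 0.3]
width: 57.7
```

Emit:
servo_tool(steps=[{"gripper":62.0,"x":1.0,"y":0.0,"z":0.0,"wx":0.0,"wy":0.0,"wz":0.0},{"gripper":75.0,"x":1.0,"y":0.0,"z":0.0,"wx":0.0,"wy":0.0,"wz":0.0},{"gripper":91.0,"x":1.0,"y":0.0,"z":0.0,"wx":0.0,"wy":0.0,"wz":0.0},{"gripper":91.0,"x":1.0,"y":0.0,"z":0.0,"wx":0.0,"wy":0.0,"wz":0.0},{"gripper":91.0,"x":1.0,"y":0.0,"z":0.0,"wx":0.0,"wy":0.0,"wz":0.0},{"gripper":91.0,"x":-20.0,"y":0.0,"z":0.0,"wx":0.0,"wy":0.0,"wz":0.0},{"gripper":91.0,"x":-50.0,"y":0.0,"z":0.0,"wx":0.0,"wy":0.0,"wz":0.0},{"gripper":91.0,"x":-90.0,"y":0.0,"z":0.0,"wx":0.0,"wy":0.0,"wz":0.0},{"gripper":91.0,"x":-130.0,"y":0.0,"z":0.0,"wx":0.0,"wy":0.0,"wz":0.0},{"gripper":91.0,"x":-130.0,"y":0.0,"z":0.0,"wx":0.0,"wy":0.0,"wz":0.0},{"gripper":91.0,"x":-130.0,"y":0.0,"z":0.0,"wx":0.0,"wy":0.0,"wz":0.0}])

```text
time: 7.5
tcp_pos: [497.2, -298.7, 213.2]
orientation: [[0.002, 0.001, 1.0], [-0.001, 1.0, -0.001], [-1.0, -0.001, 0.002]]
contact_force: [-0.4, 0.6, -0.3]
width: 91.1
```

Run:
```python
from h import *
s=bot.observe();im=bot.camera("scene");cv2.imwrite("pics/s6.png",cv2.resize(im[230:340,330:450,::-1],None,fx=4,fy=4,interpolation=cv2.INTER_CUBIC))
print(s["time"],s["tcp_pos"],s["width"],s["contact_force"])
s=bot.observe();im=bot.camera("wrist");cv2.imwrite("pics/w6.png",im[:,:,::-1])
T=wristT(s);np.save("w6T.npy",T);m=bot.camera_model("wrist");print(proj(m,[496.6,-299.1,100],T))
ms=bot.camera_model("scene");print((proj(ms,[496.6,-299.1,100])-[330,230])*4)
for a in(0,90,180,270):print((proj(ms,[496.6+30*np.cos(a/57.3),-299.1+30*np.sin(a/57.3),100])-[330,230])*4)
```

```text
7.5 [ 497.18 -298.65  213.21] 91.06713407004636 [-0.43  0.63 -0.32]
[320.42 196.28]
[208.96 223.7 ]
[256.99 196.96]
[166.4  184.44]
[159.01 251.49]
[254.06 265.32]
```

View pics/s6.png

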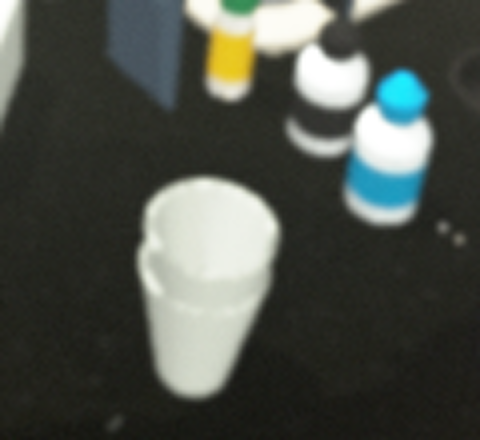

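View pics/w6.png

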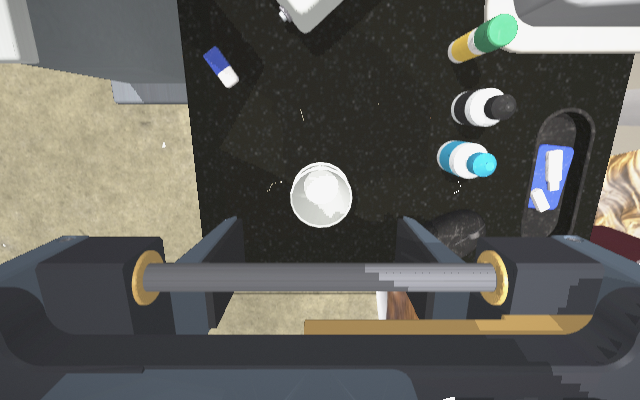

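Run:
```python
from h import *
im=cv2.imread("pics/s6.png");ms=bot.camera_model("scene")
for z,c,col in((100,(497.8,-300.1),(0,0,255)),(75,(497.4,-299.5),(0,255,0)),(0,(497.4,-299.5),(255,0,0))):
  r=17 if z==0 else 30
  pts=[(proj(ms,[c[0]+r*np.cos(a),c[1]+r*np.sin(a),z])-[330,230]+.5)*4 for a in np.linspace(0,6.283,60)]
  cv2.polylines(im,[np.int32(pts)],True,col,1)
w=cv2.imread("pics/w6.png");T=np.load("w6T.npy");m=bot.camera_model("wrist")
b=(w[155:240,280:365].min(2)>90).astype(np.uint8)
c=max(cv2.findContours(b,cv2.RETR_EXTERNAL,cv2.CHAIN_APPROX_NONE)[0],key=cv2.contourArea);e=cv2.fitEllipse(c);print(e)
for z in(98,100,103):
  p=onz(m,e[0][0]+280,e[0][1]+155,z,T);print(p,e[1][0]/2/306.27*(T[2,3]-z)*1.0)
cv2.imwrite("pics/s6b.png",np.hstack([cv2.resize(im,(480,440)),cv2.resize(w[150:245,270:370],(320,440))]))
```

```text
((40.60689163208008, 39.79329299926758), (61.50686264038086, 65.52042388916016), 178.59230041503906)
[ 496.79 -298.14   98.  ] 28.61479716311509
[ 496.78 -297.64  100.  ] 28.413971543105355
[ 496.77 -296.88  103.  ] 28.11273311309076
```

View pics/s6b.png

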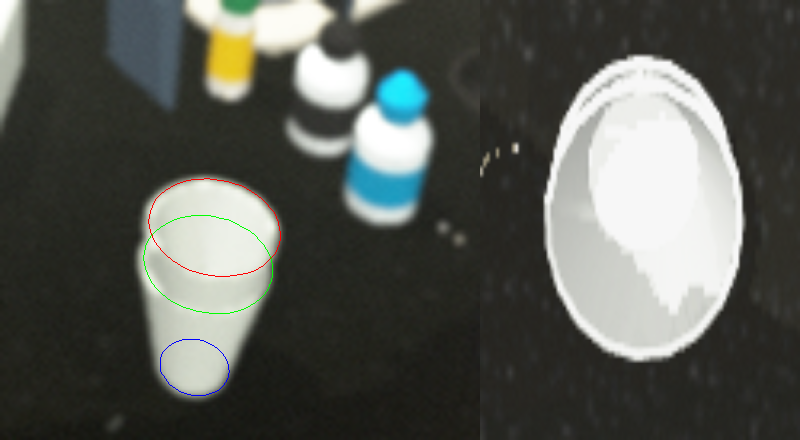

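The overlaid rim outlines at 100 mm and 75 mm match the picture. The cups are fully nested and upright, with the rim centre near (497,-299). Next I go to the knob.

Emit:
servo_tool(steps=[{"gripper":91.0,"x":0.0,"y":232.0,"z":-11.5,"wx":0.0,"wy":0.0,"wz":0.0},{"gripper":91.0,"x":0.0,"y":232.0,"z":-11.5,"wx":0.0,"wy":0.0,"wz":0.0},{"gripper":91.0,"x":0.0,"y":232.0,"z":-11.5,"wx":0.0,"wy":0.0,"wz":0.0},{"gripper":91.0,"x":0.0,"y":232.0,"z":-11.5,"wx":0.0,"wy":0.0,"wz":0.0},{"gripper":91.0,"x":0.0,"y":232.0,"z":-11.5,"wx":0.0,"wy":0.0,"wz":0.0},{"gripper":91.0,"x":0.0,"y":232.0,"z":-11.5,"wx":0.0,"wy":0.0,"wz":0.0},{"gripper":91.0,"x":0.0,"y":232.0,"z":-11.5,"wx":0.0,"wy":0.0,"wz":0.0}])

```text
time: 8.3
tcp_pos: [485.3, -66.0, 211.5]
orientation: [[-0.002, -0.0, 1.0], [0.0, 1.0, 0.0], [-1.0, 0.0, -0.002]]
contact_force: [-0.7, 0.3, 0.7]
width: 91.0
```

Run:
```python
from h import *
s=bot.observe();im=bot.camera("wrist");cv2.imwrite("pics/w7.png",im[:,:,::-1])
T=wristT(s);np.save("w7T.npy",T);m=bot.camera_model("wrist")
print(s["time"],s["tcp_pos"],s["joint_positions"],proj(m,[485.5,-67,125],T),proj(m,[485.5,-67,104],T))
```

```text
8.3 [485.28 -66.03 211.51] [-0.18  0.05  2.15 -0.    0.94 -0.18] [320.91 203.72] [320.82 197.64]
```

View pics/w7.png

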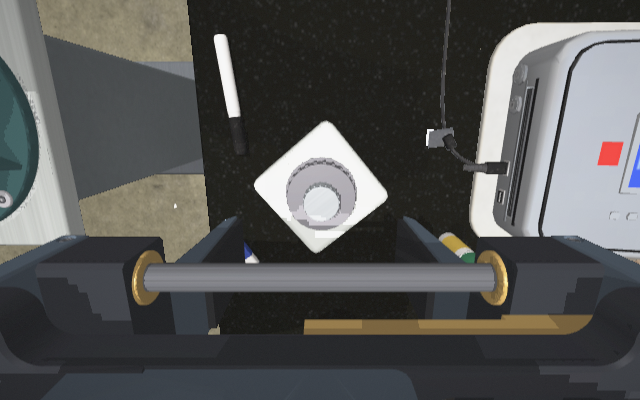

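Run:
```python
from h import *
im=cv2.imread("pics/w7.png");T=np.load("w7T.npy");m=bot.camera_model("wrist")
c=im[150:240,275:365];cv2.imwrite("pics/w7z.png",cv2.resize(c,(720,600),interpolation=cv2.INTER_NEAREST))
for y in(203,): print(im[y,296:350].mean(1).astype(int))
print(im[180:232,321].mean(1).astype(int))
```

```text
[175 175 176 175 175 175 180 170 223 225 226 227 229 229 227 225 226 227
 227 227 227 227 228 228 228 226 226 225 224 223 224 224 224 224 223 223
 223 224 224 224 225 227 205 168 112 174 174 174 173 174 173 173 174 174]
[180 175 155 139 139 137 171 222 232 229 228 228 230 231 229 227 227 228
 228 228 228 229 228 226 226 224 224 224 225 224 223 223 223 224 224 225
 226 235 240 240 235 218 203 203 202 176 140 140 139 149 200 245]
```

View pics/w7z.png

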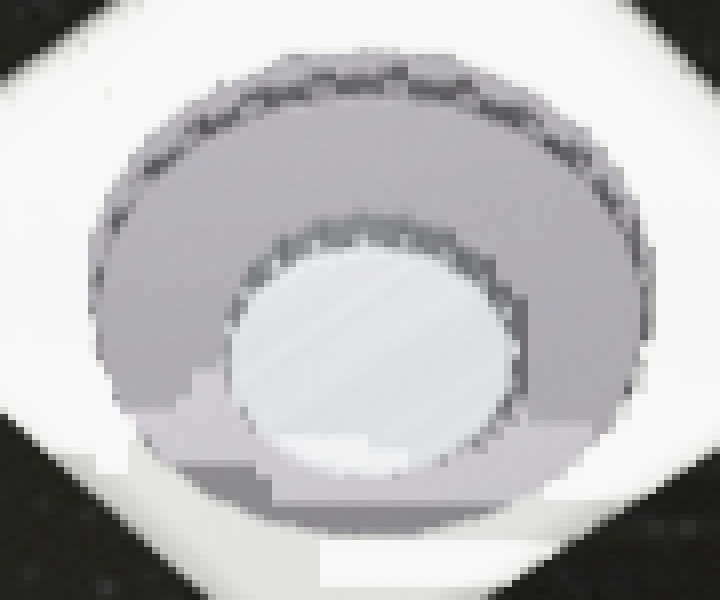

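Knob top centre is at (321,204), which puts it at about (485.6,-67.3) and agrees with the other cameras.

Emit:
servo_tool(steps=[{"gripper":70.0,"x":30.0,"y":-1.2,"z":0.3,"wx":0.0,"wy":0.0,"wz":0.0},{"gripper":70.0,"x":60.0,"y":-1.2,"z":0.3,"wx":0.0,"wy":0.0,"wz":0.0},{"gripper":60.0,"x":85.0,"y":-1.2,"z":0.3,"wx":0.0,"wy":0.0,"wz":0.0},{"gripper":60.0,"x":98.0,"y":-1.2,"z":0.3,"wx":0.0,"wy":0.0,"wz":0.0},{"gripper":60.0,"x":103.0,"y":-1.2,"z":0.3,"wx":0.0,"wy":0.0,"wz":0.0},{"gripper":60.0,"x":103.5,"y":-1.2,"z":0.3,"wx":0.0,"wy":0.0,"wz":0.0},{"gripper":60.0,"x":103.5,"y":-1.2,"z":0.3,"wx":0.0,"wy":0.0,"wz":0.0}])

```text
time: 9.05
tcp_pos: [486.6, -68.0, 109.7]
orientation: [[0.001, 0.002, 1.0], [-0.0, 1.0, -0.002], [-1.0, -0.0, 0.001]]
contact_force: [-0.2, 0.8, 0.8]
width: 59.9
```

Emit:
servo_tool(steps=[{"gripper":45.0,"x":0.0,"y":0.0,"z":0.0,"wx":0.0,"wy":0.0,"wz":0.0},{"gripper":36.0,"x":0.0,"y":0.0,"z":0.0,"wx":0.0,"wy":0.0,"wz":0.0},{"gripper":15.0,"x":0.0,"y":0.0,"z":0.0,"wx":0.0,"wy":0.0,"wz":0.0},{"gripper":15.0,"x":0.0,"y":0.0,"z":0.0,"wx":0.0,"wy":0.0,"wz":0.0},{"gripper":15.0,"x":0.0,"y":0.0,"z":0.0,"wx":0.0,"wy":0.0,"wz":0.0},{"gripper":15.0,"x":0.0,"y":0.0,"z":0.0,"wx":0.0,"wy":0.0,"wz":0.0},{"gripper":15.0,"x":0.0,"y":0.0,"z":0.0,"wx":0.0,"wy":0.0,"wz":0.0}])

```text
time: 9.75
tcp_pos: [486.1, -67.6, 109.2]
orientation: [[0.0, 0.001, 1.0], [-0.0, 1.0, -0.001], [-1.0, -0.0, 0.0]]
contact_force: [-1.7, 1.0, 6.1]
width: 30.8
```

Run:
```python
from h import *
s=bot.observe();im=bot.camera("scene");cv2.imwrite("pics/s8.png",cv2.resize(im[150:290,240:400,::-1],None,fx=4,fy=4,interpolation=cv2.INTER_CUBIC))
print(s["time"],s["tcp_pos"],s["width"],s["contact_force"],s["moment"])
```

```text
9.75 [486.15 -67.64 109.18] 30.78597806864268 [-1.69  1.04  6.08] [0.01 0.3  0.02]
```

View pics/s8.png

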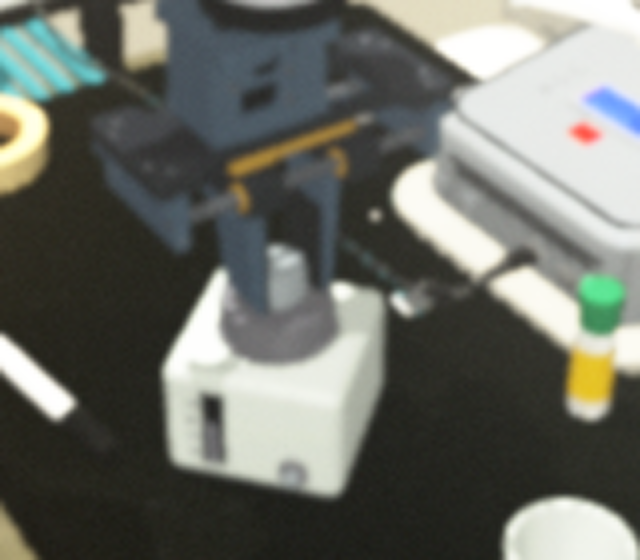

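The fingers hold the knob just above the skirt. I'll try counter-clockwise first, in small increments.

Emit:
servo_tool(steps=[{"gripper":15.0,"x":0.0,"y":0.0,"z":0.0,"wx":-4.0,"wy":0.0,"wz":0.0},{"gripper":15.0,"x":0.0,"y":0.0,"z":0.0,"wx":-8.0,"wy":0.0,"wz":0.0},{"gripper":15.0,"x":0.0,"y":0.0,"z":0.0,"wx":-12.0,"wy":0.0,"wz":0.0},{"gripper":15.0,"x":0.0,"y":0.0,"z":0.0,"wx":-16.0,"wy":0.0,"wz":0.0},{"gripper":15.0,"x":0.0,"y":0.0,"z":0.0,"wx":-16.0,"wy":0.0,"wz":0.0}])

```text
time: 10.3
tcp_pos: [486.7, -67.9, 109.2]
orientation: [[0.001, -0.275, 0.962], [-0.0, 0.962, 0.275], [-1.0, -0.001, 0.001]]
contact_force: [2.7, -3.4, -0.4]
width: 31.4
```

Run:
```python
from h import *
s=bot.observe()
print(s["time"],s["tcp_pos"],s["width"],s["contact_force"],s["moment"],s["effort"],s["joint_positions"])
```

```text
10.3 [486.67 -67.88 109.18] 31.366317450735412 [ 2.65 -3.39 -0.45] [-0.57 -0.56 -0.51] [  1.69 -50.77 -29.7    0.01   1.04  -1.82] [-0.19  0.22  2.19  0.    0.73 -0.46]
```

Emit:
servo_tool(steps=[{"gripper":15.0,"x":0.0,"y":0.0,"z":0.0,"wx":-5.0,"wy":0.0,"wz":0.0},{"gripper":15.0,"x":0.0,"y":0.0,"z":0.0,"wx":-5.0,"wy":0.0,"wz":0.0}])

```text
time: 10.5
tcp_pos: [486.7, -67.8, 109.2]
orientation: [[0.002, -0.356, 0.934], [-0.0, 0.934, 0.356], [-1.0, -0.001, 0.001]]
contact_force: [4.4, -1.9, -0.7]
width: 31.4
```

Run:
```python
from h import *
s=bot.observe()
print(s["time"],s["tcp_pos"],s["width"],s["contact_force"],s["moment"],s["effort"][-1])
```

```text
10.5 [486.72 -67.82 109.16] 31.386272101079992 [ 4.42 -1.88 -0.69] [-0.51 -0.83 -0.47] -1.9620752334594727
```

A steady 0.5 Nm moment means a hard stop with the fingers slipping. So the thread loosens the other way, clockwise.

Emit:
servo_tool(steps=[{"gripper":15.0,"x":0.0,"y":0.0,"z":0.0,"wx":6.0,"wy":0.0,"wz":0.0},{"gripper":15.0,"x":0.0,"y":0.0,"z":0.0,"wx":12.0,"wy":0.0,"wz":0.0},{"gripper":15.0,"x":0.0,"y":0.0,"z":0.0,"wx":18.0,"wy":0.0,"wz":0.0},{"gripper":15.0,"x":0.0,"y":0.0,"z":0.0,"wx":24.0,"wy":0.0,"wz":0.0},{"gripper":15.0,"x":0.0,"y":0.0,"z":0.0,"wx":30.0,"wy":0.0,"wz":0.0},{"gripper":15.0,"x":0.0,"y":0.0,"z":0.0,"wx":36.0,"wy":0.0,"wz":0.0},{"gripper":15.0,"x":0.0,"y":0.0,"z":0.0,"wx":36.0,"wy":0.0,"wz":0.0}])

```text
time: 11.2
tcp_pos: [485.9, -67.6, 109.0]
orientation: [[-0.0, 0.264, 0.964], [0.0, 0.964, -0.264], [-1.0, -0.0, -0.0]]
contact_force: [-1.3, 0.8, 6.0]
width: 31.0
```

Run:
```python
from h import *
s=bot.observe()
print(s["time"],s["tcp_pos"],s["width"],s["contact_force"],s["moment"],s["effort"][-1],s["joint_positions"][-1])
```

```text
11.2 [485.88 -67.55 109.02] 30.962809468328693 [-1.28  0.75  5.97] [-0.    0.1  -0.02] 2.046082466840744 0.08194058569245137
```

Turning is free this way, with no moment after 36 degrees. I'll continue.

Emit:
servo_tool(steps=[{"gripper":15.0,"x":0.0,"y":0.0,"z":0.0,"wx":6.0,"wy":0.0,"wz":0.0},{"gripper":15.0,"x":0.0,"y":0.0,"z":0.0,"wx":12.0,"wy":0.0,"wz":0.0},{"gripper":15.0,"x":0.0,"y":0.0,"z":0.0,"wx":18.0,"wy":0.0,"wz":0.0},{"gripper":15.0,"x":0.0,"y":0.0,"z":0.0,"wx":24.0,"wy":0.0,"wz":0.0},{"gripper":15.0,"x":0.0,"y":0.0,"z":0.0,"wx":30.0,"wy":0.0,"wz":0.0},{"gripper":15.0,"x":0.0,"y":0.0,"z":0.0,"wx":36.0,"wy":0.0,"wz":0.0},{"gripper":15.0,"x":0.0,"y":0.0,"z":0.0,"wx":42.0,"wy":0.0,"wz":0.0},{"gripper":15.0,"x":0.0,"y":0.0,"z":0.0,"wx":42.0,"wy":0.0,"wz":0.0}])

```text
time: 12.0
tcp_pos: [485.3, -67.4, 109.1]
orientation: [[-0.002, 0.841, 0.542], [0.0, 0.542, -0.841], [-1.0, -0.001, -0.001]]
contact_force: [-5.4, 1.8, 10.4]
width: 31.2
```

Run:
```python
from h import *
s=bot.observe()
print(s["time"],s["tcp_pos"],s["width"],s["contact_force"],s["moment"],s["effort"][-1],s["joint_positions"][-1])
```

```text
12.0 [485.35 -67.38 109.05] 31.23274428358695 [-5.36  1.79 10.42] [0.24 1.17 0.24] 1.9563384354114532 0.8127182732625864
```

Emit:
servo_tool(steps=[{"gripper":15.0,"x":0.0,"y":0.0,"z":0.0,"wx":3.0,"wy":0.0,"wz":0.0},{"gripper":15.0,"x":0.0,"y":0.0,"z":0.0,"wx":2.0,"wy":0.0,"wz":0.0},{"gripper":15.0,"x":-2.0,"y":0.0,"z":0.0,"wx":2.0,"wy":0.0,"wz":0.0},{"gripper":15.0,"x":-5.0,"y":0.0,"z":0.0,"wx":2.0,"wy":0.0,"wz":0.0},{"gripper":15.0,"x":-5.0,"y":0.0,"z":0.0,"wx":2.0,"wy":0.0,"wz":0.0}])

```text
time: 12.5
tcp_pos: [485.8, -67.5, 114.0]
orientation: [[-0.0, 0.858, 0.514], [0.0, 0.514, -0.858], [-1.0, -0.0, -0.0]]
contact_force: [0.3, 0.3, -0.0]
width: 30.8
```

Run:
```python
from h import *
s=bot.observe()
print(s["time"],s["tcp_pos"],s["width"],s["contact_force"],s["moment"],s["effort"][-1],s["joint_positions"][-1])
```

```text
12.5 [485.78 -67.55 113.96] 30.76988901635181 [ 0.26  0.32 -0.01] [ 0.07  0.21 -0.02] -0.055911956587806344 0.845108373422346
```

Emit:
servo_tool(steps=[{"gripper":15.0,"x":-5.0,"y":0.0,"z":0.0,"wx":0.0,"wy":0.0,"wz":0.0},{"gripper":15.0,"x":-12.0,"y":0.0,"z":0.0,"wx":0.0,"wy":0.0,"wz":0.0},{"gripper":15.0,"x":-24.0,"y":0.0,"z":0.0,"wx":0.0,"wy":0.0,"wz":0.0},{"gripper":15.0,"x":-40.0,"y":0.0,"z":0.0,"wx":0.0,"wy":0.0,"wz":0.0},{"gripper":15.0,"x":-60.0,"y":0.0,"z":0.0,"wx":0.0,"wy":0.0,"wz":0.0},{"gripper":15.0,"x":-75.0,"y":0.0,"z":0.0,"wx":0.0,"wy":0.0,"wz":0.0},{"gripper":15.0,"x":-75.0,"y":0.0,"z":0.0,"wx":0.0,"wy":0.0,"wz":0.0}])

```text
time: 13.2
tcp_pos: [487.5, -67.9, 191.7]
orientation: [[0.004, 0.858, 0.514], [-0.001, 0.514, -0.858], [-1.0, 0.003, 0.003]]
contact_force: [0.9, 0.8, -1.5]
width: 31.0
```

Run:
```python
from h import *
s=bot.observe();im=bot.camera("scene");cv2.imwrite("pics/s9.png",cv2.resize(im[110:340,230:450,::-1],None,fx=2.5,fy=2.5,interpolation=cv2.INTER_CUBIC))
print(s["time"],s["tcp_pos"],s["width"],s["contact_force"],s["joint_positions"][-1])
```

```text
13.2 [487.51 -67.94 191.72] 31.014827436753052 [ 0.92  0.81 -1.52] 0.8452715607532212
```

View pics/s9.png

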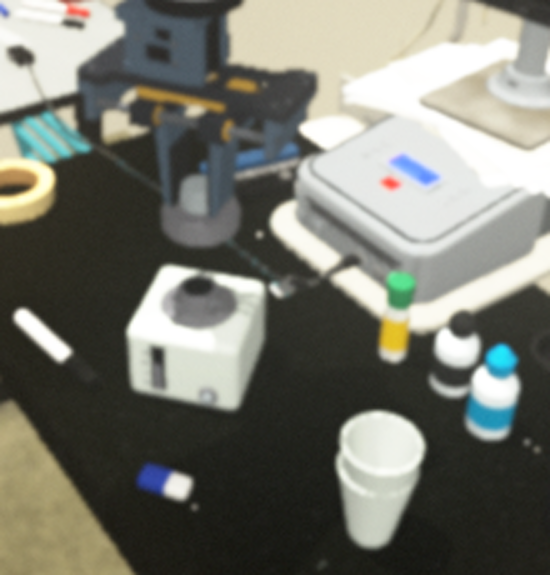

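The cap is off and held upright above the bare neck, and the nested cups stand untouched. I'll move over the cups.

Emit:
servo_tool(steps=[{"gripper":15.0,"x":0.0,"y":-14.0,"z":26.0,"wx":0.0,"wy":0.0,"wz":0.0},{"gripper":15.0,"x":0.0,"y":-30.0,"z":56.0,"wx":0.0,"wy":0.0,"wz":0.0},{"gripper":15.0,"x":0.0,"y":-48.0,"z":89.0,"wx":0.0,"wy":0.0,"wz":0.0},{"gripper":15.0,"x":0.0,"y":-66.0,"z":122.0,"wx":0.0,"wy":0.0,"wz":0.0},{"gripper":15.0,"x":0.0,"y":-84.0,"z":155.0,"wx":0.0,"wy":0.0,"wz":0.0},{"gripper":15.0,"x":0.0,"y":-98.0,"z":182.0,"wx":0.0,"wy":0.0,"wz":0.0},{"gripper":15.0,"x":0.0,"y":-107.0,"z":198.0,"wx":0.0,"wy":0.0,"wz":0.0},{"gripper":15.0,"x":0.0,"y":-110.0,"z":204.0,"wx":0.0,"wy":0.0,"wz":0.0},{"gripper":15.0,"x":0.0,"y":-110.0,"z":204.0,"wx":0.0,"wy":0.0,"wz":0.0},{"gripper":15.0,"x":0.0,"y":-110.0,"z":204.0,"wx":0.0,"wy":0.0,"wz":0.0},{"gripper":15.0,"x":0.0,"y":-110.0,"z":204.0,"wx":0.0,"wy":0.0,"wz":0.0}])

```text
time: 14.35
tcp_pos: [496.4, -298.1, 188.9]
orientation: [[-0.0, 0.857, 0.515], [0.0, 0.515, -0.857], [-1.0, -0.0, -0.0]]
contact_force: [-0.3, -0.8, -2.0]
width: 31.3
```

Run:
```python
from h import *
s=bot.observe();print(s["time"],s["tcp_pos"],s["width"],s["contact_force"],s["orientation"])
```

```text
14.35 [ 496.44 -298.09  188.87] 31.28185826974046 [-0.28 -0.84 -2.02] [[-0.    0.86  0.51]
 [ 0.    0.51 -0.86]
 [-1.   -0.   -0.  ]]
```

Emit:
servo_tool(steps=[{"gripper":15.0,"x":8.0,"y":0.0,"z":1.0,"wx":0.0,"wy":0.0,"wz":0.0},{"gripper":15.0,"x":17.0,"y":0.0,"z":1.0,"wx":0.0,"wy":0.0,"wz":0.0},{"gripper":15.0,"x":23.0,"y":0.0,"z":1.0,"wx":0.0,"wy":0.0,"wz":0.0},{"gripper":15.0,"x":27.0,"y":0.0,"z":1.0,"wx":0.0,"wy":0.0,"wz":0.0},{"gripper":15.0,"x":27.0,"y":0.0,"z":1.0,"wx":0.0,"wy":0.0,"wz":0.0},{"gripper":15.0,"x":27.0,"y":0.0,"z":1.0,"wx":0.0,"wy":0.0,"wz":0.0},{"gripper":15.0,"x":27.0,"y":0.0,"z":1.0,"wx":0.0,"wy":0.0,"wz":0.0}])

```text
time: 15.05
tcp_pos: [497.1, -300.2, 162.2]
orientation: [[0.0, 0.858, 0.514], [-0.0, 0.514, -0.858], [-1.0, 0.0, 0.0]]
contact_force: [-1.0, 0.5, -2.2]
width: 31.2
```

Run:
```python
from h import *
s=bot.observe();im=bot.camera("scene")[:,:,::-1];z=cv2.resize(im[170:340,310:460],None,fx=3.5,fy=3.5,interpolation=cv2.INTER_CUBIC)
ms=bot.camera_model("scene");t=s["tcp_pos"]
for zz,r,c,col in((t[2]-26,32.5,t,(0,0,255)),(t[2]-5,32.5,t,(0,0,255)),(100,30,(497.4,-299.5),(0,255,0)),(75,30,(497.4,-299.5),(0,255,0))):
  pts=[(proj(ms,[c[0]+r*np.cos(a),c[1]+r*np.sin(a),zz])-[310,170]+.5)*3.5 for a in np.linspace(0,6.283,60)]
  cv2.polylines(z,[np.int32(pts)],True,col,1)
cv2.imwrite("pics/s10.png",z)
print(s["time"],t,s["width"],s["contact_force"])
s=bot.observe();im=bot.camera("top")[:,:,::-1];cv2.imwrite("pics/t10.png",im)
```

```text
15.05 [ 497.14 -300.18  162.22] 31.156592133643915 [-1.01  0.49 -2.21]
```

View pics/s10.png

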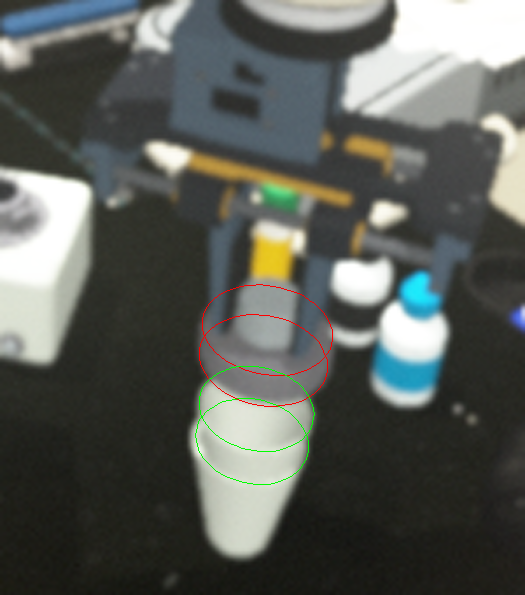

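View pics/t10.png

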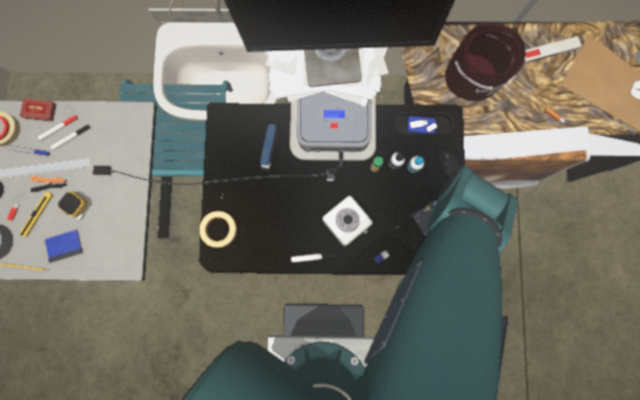

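Emit:
servo_tool(steps=[{"gripper":15.0,"x":0.0,"y":0.0,"z":0.0,"wx":0.0,"wy":0.0,"wz":0.0},{"gripper":15.0,"x":0.0,"y":0.0,"z":0.0,"wx":0.0,"wy":0.0,"wz":0.0},{"gripper":15.0,"x":0.0,"y":0.0,"z":0.0,"wx":0.0,"wy":0.0,"wz":0.0},{"gripper":15.0,"x":0.0,"y":0.0,"z":0.0,"wx":0.0,"wy":0.0,"wz":0.0},{"gripper":15.0,"x":0.0,"y":0.0,"z":0.0,"wx":0.0,"wy":0.0,"wz":0.0}])

```text
time: 15.65
tcp_pos: [497.0, -300.0, 162.0]
orientation: [[0.0, 0.858, 0.514], [-0.0, 0.514, -0.858], [-1.0, 0.0, 0.0]]
contact_force: [0.9, -0.3, -2.3]
width: 31.0
```

Run:
```python
from h import *
s=bot.observe();print(s["time"],s["tcp_pos"],s["width"],s["contact_force"],s["qvel"])
im=bot.camera("wrist");cv2.imwrite("pics/w11.png",im[:,:,::-1])
```

```text
15.65 [ 496.99 -300.04  161.96] 31.045689735785693 [ 0.86 -0.33 -2.34] [-0. -0.  0. -0.  0.  0.]
```

View pics/w11.png

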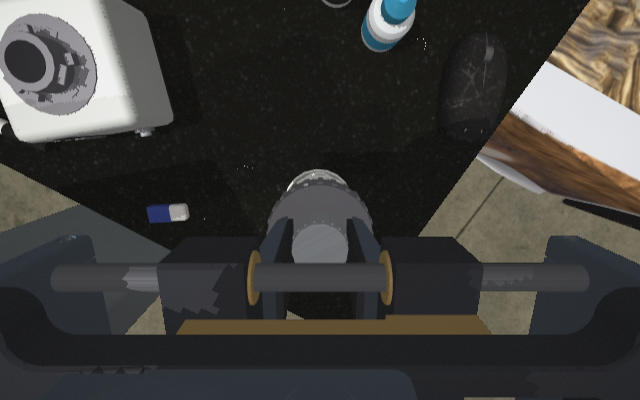

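Run:
```python
from h import *
s=bot.observe();T=wristT(s);m=bot.camera_model("wrist")
im=cv2.imread("pics/w11.png")
z=im[160:280,250:390].copy();z=cv2.resize(z,None,fx=5,fy=5,interpolation=cv2.INTER_NEAREST)
for zz,r,c,col in((100,30,(497,-299),(0,255,0)),(75,30,(497,-299),(255,255,0)),(s["tcp_pos"][2]-26,32.5,s["tcp_pos"],(0,0,255)),(s["tcp_pos"][2]+16,16,s["tcp_pos"],(0,0,255))):
  pts=[(proj(m,[c[0]+r*np.cos(a),c[1]+r*np.sin(a),zz],T)-[250,160]+.5)*5 for a in np.linspace(0,6.283,80)]
  cv2.polylines(z,[np.int32(pts)],True,col,1)
cv2.imwrite("pics/w11z.png",z)
```

```text
(no output)
```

View pics/w11z.png

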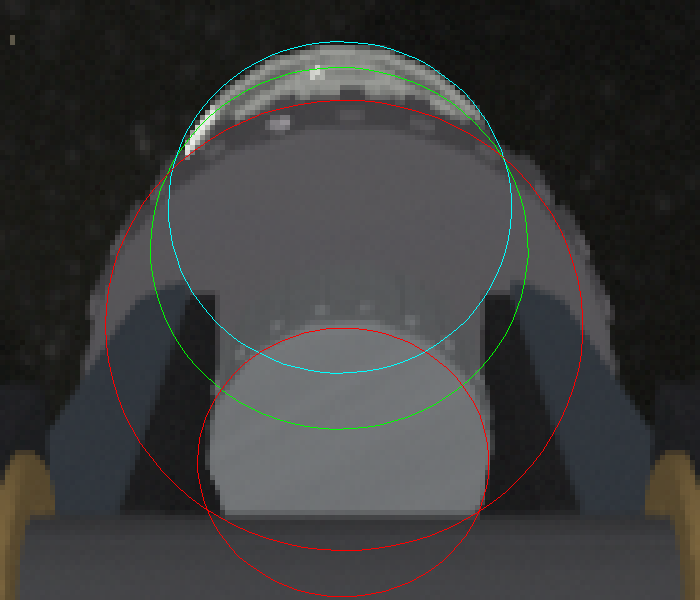

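The cap is about 1–1.5 mm off centre along tool z, so I'll nudge it.

Emit:
servo_tool(steps=[{"gripper":15.0,"x":0.0,"y":0.0,"z":-0.7,"wx":0.0,"wy":0.0,"wz":0.0},{"gripper":15.0,"x":0.0,"y":0.0,"z":-1.4,"wx":0.0,"wy":0.0,"wz":0.0},{"gripper":15.0,"x":0.0,"y":0.0,"z":-1.4,"wx":0.0,"wy":0.0,"wz":0.0},{"gripper":15.0,"x":0.0,"y":0.0,"z":-1.4,"wx":0.0,"wy":0.0,"wz":0.0},{"gripper":15.0,"x":0.0,"y":0.0,"z":-1.4,"wx":0.0,"wy":0.0,"wz":0.0}])

```text
time: 16.2
tcp_pos: [496.3, -298.8, 162.0]
orientation: [[0.0, 0.858, 0.514], [-0.0, 0.514, -0.858], [-1.0, 0.0, 0.0]]
contact_force: [-0.0, -0.7, -0.9]
width: 31.2
```

Run:
```python
from h import *
s=bot.observe();print(s["time"],s["tcp_pos"],s["width"],s["contact_force"],np.abs(s["qvel"]).max());print(bot.hand_in())
```

```text
16.2 [ 496.29 -298.82  161.97] 31.24822693106373 [-0.03 -0.69 -0.92] 0.0018897037478690817
the job is handed in; nothing more can be done
None
```

I nested the left cup fully into the right one and let go. I then loosened the tank cap and lifted it off. The job is handed in at 16.2 s, with the arm still holding the cap over the doubled cup.

- **Nesting:** After release, the camera outlines matched rims at 75 mm and 100 mm, so the pair is fully seated and upright near (497, -299).
- **Cap thread:** Turned counter-clockwise, the cap met a hard stop (a steady 0.5 Nm with the fingers slipping). Clockwise it turned freely for about 78 degrees from that side, and it then lifted off with almost no force.
- **Final pose:** The cap is upright with its lower edge at about z = 136, roughly 36 mm above the rim. The TCP read (496.3, -298.8, 162.0), the arm was still, and there was no sign of contact (about 1 N, within noise).
- **Disagreement:** The last wrist picture showed the cap about 1 to 1.5 mm off centre. I moved it 1.4 mm to correct that, and took no further picture before handing in. The cameras also differed from each other by 1 to 2 mm, which is within their stated calibration.
- **Other things on the desk:** Those visible in the last top view looked unmoved. The arm covered part of the right side in that view.

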